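# Pop a tablet from the dispenser and trap it on the deck

## Task

Get one tablet out of the press-button dispenser: press the orange button with one fingertip and, with the other finger already waiting on the deck in front of the mouth, trap the blue tablet that springs out before it slides off the deck; keep the button down until the tablet lies still. Then take the hand away and leave the tablet lying flat on the deck, clear of the mouth, with the button back up; pick nothing up, and leave the things standing around where they are.

Things in the scene. Friction and masses are not known exactly. Their poses are not given: they have to be found in the camera images.
- dispenser: Fixed tablet dispenser: white plinth 170 (its x) by 142 (its y) by 36 mm high, its front half a flat deck without a lip. Origin on the shelf; its x = 0 is the mouth plane, its front looks along -x. The plinth spans x -85 to +85, y -82 to +60 mm. Behind the mouth plane stand the clear-roofed magazine (21 mm above the deck) and the tub. Deck: button on the -y side, lane on the +y side.
- tub_lid (a point): Middle of the grey flip lid on the round clear storage tub (84 mm across, its top 58 mm above the deck), 41 mm behind the mouth plane. Not used in this job.
- mouth (a point): Middle of the mouth's lower edge, at deck height (36 mm above the shelf); axes as the dispenser's. The tablet comes out along -x of these axes, down the lane. The opening is 37 mm wide and 18 mm high.
- deck_edge (a point): Front edge of the deck in the middle of the lane, 85 mm in front of the mouth along the dispenser's -x, at deck height.
- button_top (a point): Centre of the top of the orange press button, 40 mm (dispenser's x) by 34 mm (y). Its centre lies 54 mm in front of the mouth plane and 64 mm to the -y side of the lane's middle line; its top is 14 mm above the deck when up, 5 mm when fully down.
- button (a joint): Button travel: 0 up, 0.009 m fully down; spring return, 3 N to start, 5.3 N fully down. Two catch teeth, 6 mm high, 2 to 5 mm in front of the mouth plane and 12 to 15.5 mm either side of the lane's middle, sink with it: past about 0.006 the tablet flies out at once. They rise with the button, so the tablet must by then be past them (centre 20 mm or more in front of the mouth plane).
- tablet_center (a point): Centre (half-way up) of the blue tablet: slippery puck, 34 mm across, 16 mm high, about 22 g, flat on the deck, most of it in the mouth (centre 10 mm behind the mouth plane). A spring shoves it 22 mm, then it coasts at 0.6 to 0.9 m/s off the deck if not stopped. A finger standing in the lane, its near side 45 to 60 mm in front of the mouth plane, traps it clear of the teeth and on the deck.
- cup: Bystander: empty stainless steel cup, 72 mm across, 85 mm high, standing near the dispenser; origin under its centre.
- bottle: Bystander: closed white bottle, 62 mm across, 170 mm high, standing near the dispenser; origin under its centre.
- peg_jar: Bystander: glass jar of wooden clothes pegs, 82 mm across, about 105 mm high, standing near the dispenser; origin under its centre.
- scraper: Bystander: yellow silicone scraper lying flat beside the dispenser, 236 mm long along its x, up to 56 mm wide, 12 mm high; origin about its middle on the shelf.
- tin: Bystander: tin, 72 mm across, 110 mm high, off to the left; origin under its centre.
- carton: Bystander: cardboard carton 70 x 130 x 100 mm, at the left; origin under its centre.

How it is judged (in metres and radians):
On the way:
1. the tablet has sprung out and lies trapped and still on the deck while a finger is still holding the button down (value of joint button above 0.005 m and contact force between the fingers and button above 0.5 N and x of tablet_center in the frame of mouth below -0.017 m and z of tablet_center in the frame of mouth above 0.005 m and linear speed of tablet below 0.02 m/s), for 0.05 s.
At the end, for the whole second after the job is handed in: the tablet lies flat and at rest on the deck, its centre 17 to 70 mm in front of the mouth plane and within 30 mm of the lane's middle line; the button is up (less than 2 mm down) (x of tablet_center in the frame of mouth between -0.07 and -0.017 m and y of tablet_center in the frame of mouth between -0.03 and 0.03 m and z of tablet_center in the frame of mouth between 0.005 and 0.011 m and angle between tablet_center's own z axis and vertical below 0.1 rad and linear speed of tablet below 0.01 m/s and value of joint button below 0.002 m); the robot touches nothing.
It fails at once if the tablet slid off the deck (height (world z) of tablet_center below 0.037 m).
It fails at once if the tablet was lifted or tipped up off the deck (height (world z) of tablet_center above 0.054 m).
It fails at once if a bystander was moved (distance of any of cup, bottle, peg_jar, scraper, tin, carton from where it was at the start of the episode above 0.02 m).
It also fails if it takes over 32 s, if anything falls off the work surface, if the arm or the gripper's body presses on something with over 40 N, if the wrist force passes 120 N, or if a joint passes its speed limit or range.

## Robot

A 6-joint arm with a two-finger parallel gripper is mounted at the origin on the work surface. World frame = base frame: x ahead of the robot, y to its left, z up, the work surface at z = 0. Lengths are in m, angles in degrees, forces in N, time in s.
With the tool pointing down it reaches from about 0.3 to 0.75 m from the base axis. Payload 8.5 kg.
Tool frame: the origin (TCP) lies at the very end of the fingers, on their centre line; the grasp point (between the pads) lies 19 mm behind it; z points along the fingers, y is the direction in which the jaws open and shut (so a half turn about z gives the same grasp; the last joint's range is limited). The gripper opens to 85 mm and grips with 20 to 120 N. Pads are 22 mm wide; open, the fingers measure 114 mm over their backs; the gripper's body (76 mm by 85 mm) begins 54 mm behind the grasp point. The pads swing forward as they close: fully open they stand 13 mm farther back than shut.
Start: joints at [63.696, 21.807, 74.336, -0, 83.858, -12.336], TCP at [0.133, 0.534, 0.197] pointing down, gripper open.
Joint ranges: [-178.18, 178.18], [-50.72, 133.34], [12.68, 142.11], [-81.47, 261.47], [9.98, 163.14], [-165.26, 165.26]. Speed limits (degrees/s): [136.94, 136.94, 180, 180, 180, 180].

## Interface

Orientations are given as a 3x3 rotation matrix whose columns are the frame's x, y, z axes.
In Python, from rig import env, vision, close_job, spotter gives the robot as it stands. The module is installed in compiled form; this text tells all that it offers.
- The arm moves only by the tool jog_arm, never from a script. Its argument "plan" is a list that holds one entry, the list of rows, each a list of 6 numbers: the shift along the tool's x, y, z in units of 40 mm (1.0 is 40 mm), then the turn, a rotation vector about the tool's x, y, z in units of 0.15 rad (1.0 is 0.15 rad). A call has 1 to 10 rows; each row shifts and turns the commanded pose from where the row before left it, along the tool's axes as they then stand; what a row does not reach is not made up. A row lasts 1/10 s, in which the tool goes at most 50 mm and 8.59 degrees, less where a joint would pass 70% of its speed; a pose out of reach is approached as far as the arm can. A call with a number of a shift or a turn outside -1 to 1 is refused whole. A call with a gripper value outside its range is refused whole. "grip" is the opening, from -1 (shut) to 1 (fully open), set as the call begins (left out, the last holds). The fingers move at their own pace and stop on an object; "squeeze" is the grip in N (left out, the last holds). Time passes only in rows, so rows that do not move let the fingers close. It gives the time, the measured TCP pose, the force and the opening at its end, in the units of the state.
- env.observe(): the state, without advancing time (a new reading comes with each control period).
- vision.get_image(name): name is "scene" or "top"; returns (picture, depth): 420x560x3 uint8, red, green, blue; 420x560 float32, m along the optical axis (not along the pixel's ray), 0 where there is no reading.
- vision.camera_info(name): a dict with "fx", "fy", "cx", "cy" (pixels), "k1" (the pictures are not rectified: a ray, as slopes to the right and down, at radius r is drawn at 1 + k1 r^2 times it, then the intrinsics apply), "rvec" (rotation vector, rad) and "tvec" (3), from world to camera coordinates, as OpenCV has them. Camera axes: x right, y down, z forward; pixel columns grow to the right and rows downward; lengths in m; the calibration is good to about 2 mm. A picture is of the moment at which its call begins. camera_info takes no time and is no camera call.
- close_job(): hands the job in, once; it reports no verdict.
Trained networks look in the newest picture that a camera, given by its name, has taken for a name from the list of things; names that differ only in an ending like _2 or _b are one class to them, and where a whole thing is asked for, a point or a joint stands for the part that bears it (a point fixed in the world has none). Each returns a list of dicts, best first, with "score" (0 to 1); they miss things now and then, are a little off and sometimes report something else, mostly with a low value. They report only what shows in the picture. A call takes as long as a camera call.
- spotter.trace(camera, query): "pixels" (420x560 bool, what is visible of it) and "rect" ([left, top, right, bottom] in pixels, round what is visible of it).
The state is a dict: "time_s": time; "q": joint angles; "qvel": joint speeds; "joint_efforts": joint torques, N m; "position": TCP position; "tool_rot": TCP orientation; "ft_force": force on the tool from outside, world axes, zero at the start; "wrist_torque": the same for the moment, N m; "grip_width": finger opening in m.
Only numpy, scipy, OpenCV 4.12 (cv2) and the standard library are available. Lean on these libraries where they do the work, as an engineer would, in place of code of your own. Each camera call takes 0.05 s, during which the arm holds its last target.

## Working session

There is one attempt and no reset: what is moved stays moved. The work goes in short steps, Python scripts to look and compute and a tool call to move; the robot and the scene stay as the last step left them, time stands still between calls to the robot, and variables do not carry over. Pictures are saved under pics/ and viewed, and the job is handed in when it is done.

Besides the shell and the picture viewer there is one more tool, called after "Call:" as a command line: name --argument value ..., lists and objects as JSON in quotes. jog_arm: Moves the arm, as the interface text tells. Its arguments: {"type":"object","properties":{"plan":{"type":"array"},"grip":{"type":"number"},"squeeze":{"type":"number"}},"required":["plan"]}

```bash
mkdir -p pics
python3 - <<'E'
from rig import env, vision
import cv2,numpy as np
for n in ("scene","top"):
    im,d=vision.get_image(n); cv2.imwrite(f"pics/{n}0.png",im[:,:,::-1]); np.save(f"pics/{n}0d.npy",d); np.save(f"pics/{n}0i.npy",im)
    print(n,vision.camera_info(n))
o=env.observe();print({k:np.round(v,4).tolist() for k,v in o.items()})
E
```

```text
scene {'fx': 457.45028680482733, 'fy': 457.45028680482733, 'cx': 270.9629466942299, 'cy': 208.70337233799532, 'k1': -0.016933918262662117, 'rvec': array([ 2.52831724,  0.71849887, -0.18833726]), 'tvec': array([-0.53506464, -0.1323854 ,  1.21716529])}
top {'fx': 412.2641703661209, 'fy': 412.2641703661209, 'cx': 276.78928709430704, 'cy': 212.0389295700583, 'k1': 0.011277072750852721, 'rvec': array([ 2.10164025, -2.10358671,  0.22404433]), 'tvec': array([0.10232476, 0.56453095, 0.88776541])}
{'time_s': 0.1, 'q': [63.6975, 21.8373, 74.3805, -0.0002, 83.8583, -12.3376], 'qvel': [0.0496, -0.0219, -0.2023, 0.011, 0.0107, 0.0521], 'joint_efforts': [0.0041, -44.9222, -23.1658, -0.0001, 0.0037, -0.0], 'position': [0.1326, 0.5334, 0.1963], 'tool_rot': [[-0.9704, 0.2413, -0.0006], [0.2413, 0.9704, -0.0012], [0.0003, -0.0013, -1.0]], 'ft_force': [-0.1188, -0.7204, 0.4614], 'wrist_torque': [0.041, 0.036, 0.0149], 'grip_width': 0.0858}
```

View pics/scene0.png

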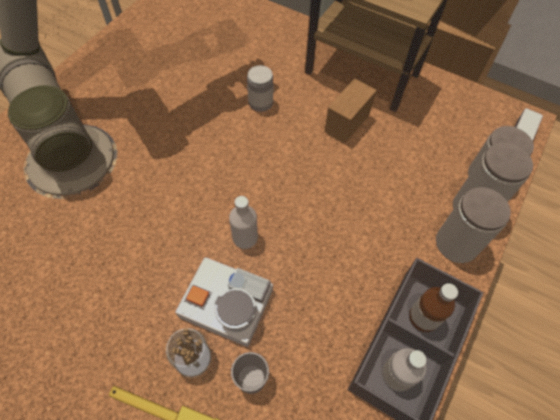

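View pics/top0.png

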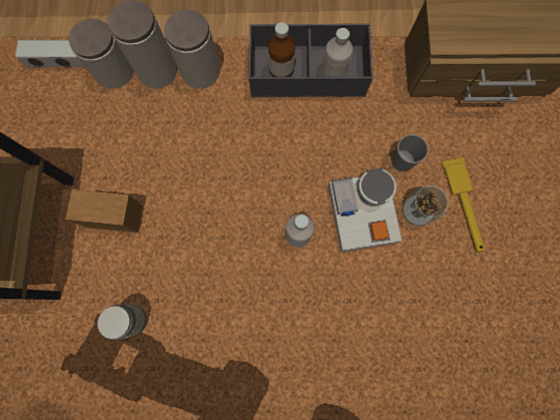

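Both views show the dispenser, at scene (225,300) and top (365,212), with its front toward the robot. The bottle is left of it, the peg jar right and the cup behind. I'll zoom in next and project points to world coordinates.

```bash
cat > h.py <<'E'
import numpy as np,cv2
from rig import env,vision,spotter
def cam(n):
    c=vision.camera_info(n);R=cv2.Rodrigues(c['rvec'])[0];return c,R,c['tvec']
def dist(n): 
    c,_,_=cam(n);return np.array([[c['fx'],0,c['cx']],[0,c['fy'],c['cy']],[0,0,1]]),np.array([c['k1'],0,0,0,0.])
def ray(n,u,v):
    K,D=dist(n);c,R,t=cam(n)
    p=cv2.undistortPoints(np.array([[[u,v]]],float),K,D)[0,0]
    return R.T@np.array([p[0],p[1],1]), -R.T@t
def atz(n,u,v,z):
    d,o=ray(n,u,v);return o+d*(z-o[2])/d[2]
def proj(n,P):
    K,D=dist(n);c,R,t=cam(n)
    return cv2.projectPoints(np.atleast_2d(P).astype(float),c['rvec'],c['tvec'],K,D)[0][:,0]
def cloud(n,d):
    K,D=dist(n);c,R,t=cam(n)
    v,u=np.mgrid[:420,:560];p=cv2.undistortPoints(np.stack([u,v],-1).reshape(-1,1,2).astype(float),K,D)[:,0].reshape(420,560,2)
    P=np.concatenate([p,np.ones((420,560,1))],-1)*d[...,None]
    return (P-t)@R
E
python3 - <<'E'
from h import *
for n,(a,b,c,d) in {"scene":(165,245,285,350),"top":(320,160,410,260)}.items():
    im=np.load(f"pics/{n}0i.npy");cv2.imwrite(f"pics/{n}0z.png",cv2.resize(im[b:d,a:c,::-1],None,fx=6,fy=6 if n=="top" else 5.7,interpolation=cv2.INTER_CUBIC)[:600])
    dd=np.load(f"pics/{n}0d.npy");P=cloud(n,dd)
    f=im.astype(int)
    m=(f[...,0]>150)&(f[...,1]<110)&(f[...,2]<60)
    k,l,s,ce=cv2.connectedComponentsWithStats(m.astype(np.uint8))
    for i in range(1,k):
        if s[i,4]>30: print(n,s[i],ce[i],atz(n,*ce[i],.05),np.median(P[l==i],0))
    # plinth points by height
    mm=(abs(P[...,2]-.036)<.006)&(dd>0)
    x0=atz(n,*( (365,212) if n=="top" else (225,300)),.036); print(x0)
    mm&=np.linalg.norm(P[...,:2]-x0[:2],axis=-1)<.14
    mm&=(f.min(-1)>100)
    print(mm.sum(),cv2.minAreaRect(P[mm][:,:2].astype(np.float32)))
    for q in ("button","tablet_center","dispenser","tub_lid","cup","bottle","peg_jar","scraper"):
        r=spotter.trace(n,q)
        for e in r[:1]:
            pm=e["pixels"];cc=np.argwhere(pm).mean(0)[::-1]
            print(q,round(e["score"],2),np.round(e["rect"]),cc.round(1),np.round(np.median(P[pm&(dd>0)],0),3))
E
```

```text
[ 0.58128822 -0.11231125  0.036     ]
2307 ((0.5821004509925842, -0.1429552584886551), (0.16820549964904785, 0.21325437724590302), 9.066337585449219)
button 0.61 [185. 286. 210. 305.] [198.  295.4] [ 0.53  -0.138  0.05 ]
dispenser 0.8 [178. 257. 275. 344.] [225.4 300.6] [ 0.591 -0.121  0.039]
tub_lid 0.72 [175. 257. 274. 346.] [225.2 300.5] [ 0.591 -0.121  0.039]
cup 0.9 [233. 351. 268. 393.] [249.6 372.3] [ 0.706 -0.208  0.026]
bottle 0.78 [227. 198. 260. 248.] [242.8 223.8] [0.534 0.036 0.107]
peg_jar 0.62 [162. 329. 210. 376.] [188.7 352.6] [ 0.588 -0.246  0.07 ]
scraper 0.93 [110. 386. 217. 420.] [156.1 406.5] [ 0.582 -0.363  0.011]
top [372 222  16  17 204] [379.54411765 229.94117647] [ 0.52466798 -0.13524542  0.05      ] [ 0.52435833 -0.13522983  0.05056012]
[ 0.57025447 -0.1067153   0.036     ]
2120 ((0.5775105953216553, -0.12901166081428528), (0.16857542097568512, 0.18792220950126648), 8.956750869750977)
button 0.81 [371. 220. 387. 241.] [378.7 230.9] [ 0.522 -0.133  0.05 ]
tablet_center 0.47 [343. 212. 350. 215.] [347.5 213.5] [ 0.564 -0.064  0.052]
dispenser 0.74 [329. 172. 404. 250.] [364.6 210.5] [ 0.573 -0.102  0.04 ]
tub_lid 0.85 [324. 168. 402. 253.] [364.3 210.6] [ 0.573 -0.101  0.04 ]
cup 0.72 [393. 134. 430. 176.] [409.1 151.9] [ 0.72  -0.219  0.049]
bottle 0.86 [285. 216. 314. 244.] [298.6 230.5] [0.51  0.056 0.117]
peg_jar 0.91 [399. 186. 449. 225.] [424.7 205.8] [ 0.577 -0.238  0.073]
scraper 0.85 [441. 155. 484. 252.] [463.7 196.2] [ 0.631 -0.357  0.011]
```

View pics/scene0z.png

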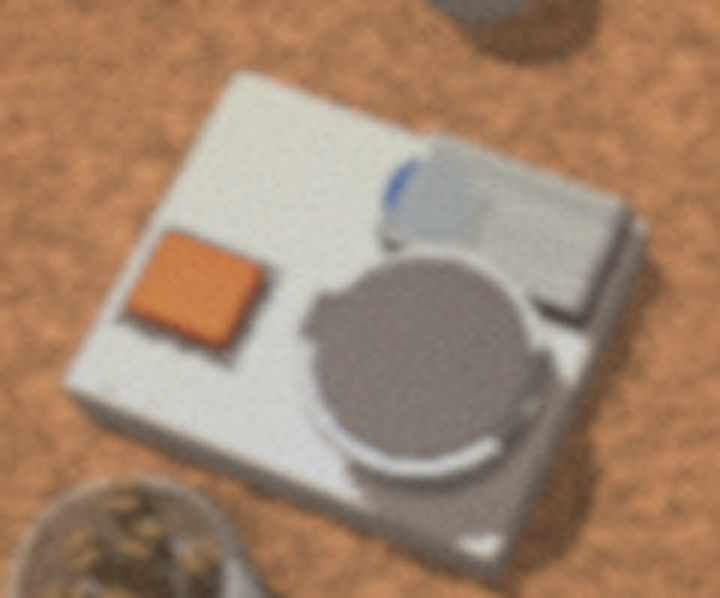

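View pics/top0z.png

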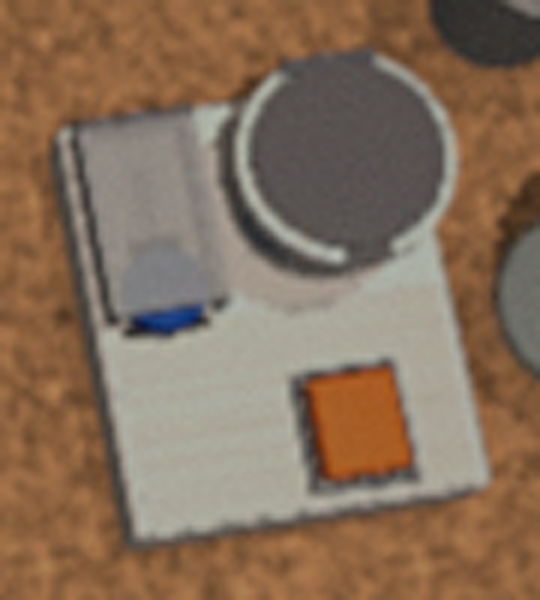

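Run:
```python
from h import *
from scipy.optimize import least_squares
S=lambda x,y:(165+(x+.5)/6-.5,245+(y+.5)/5.7-.5)
T=lambda x,y:(320+(x+.5)/6-.5,160+(y+.5)/6-.5)
z=.036
# dispenser pts
obs=[("scene",S(243,72),(-.085,.06,z)),("scene",S(66,385),(-.085,-.082,z)),("scene",S(648,228),(.085,.06,z)),
("top",T(60,130),(.085,.06,z)),("top",T(130,540),(-.085,.06,z)),("top",T(488,483),(-.085,-.082,z))]
bt=[("scene",S(195,291)),("top",T(359,421))]
for cams in (("scene",),("top",),("scene","top")):
    def W(p,q):
        c,s=np.cos(p[2]),np.sin(p[2]);return np.array([p[0]+c*q[0]-s*q[1],p[1]+s*q[0]+c*q[1],q[2]])
    def f(p):
        r=[proj(n,W(p,q))[0]-np.array(o) for n,o,q in obs if n in cams]
        r+=[proj(n,W(p,(-.054,p[3],z+.014)))[0]-np.array(o) for n,o in bt if n in cams]
        return np.concatenate(r)
    r=least_squares(f,[.57,-.1,.15,-.03]);p=r.x
    print(cams,p,np.degrees(p[2]),r.fun.round(1))
    for nm,q in dict(mouth=(0,p[3]+.064,z),btn=(-.054,p[3],.05)).items(): print(nm,W(p,q))
    print("tablet(top) z",)
# per-cam button & mouth corners
print("btn",[atz(n,*o,.05) for n,o in bt])
```

```text
('scene',) [ 0.5774615  -0.09849627  0.15029008 -0.0328688 ] 8.610987182398704 [-0.2 -0.7 -1.2  0.6  1.3 -0.2  0.1  0. ]
mouth [ 0.57280038 -0.067716    0.036     ]
btn [ 0.52899148 -0.13907972  0.05      ]
tablet(top) z
('top',) [ 0.573554   -0.0948493   0.14739125 -0.03256769] 8.444896491574337 [-0.9 -1.   0.2  0.2  0.7  0.7  0.   0.1]
mouth [ 0.5689379  -0.06375779  0.036     ]
btn [ 0.52492232 -0.13499421  0.05      ]
tablet(top) z
('scene', 'top') [ 0.57556417 -0.09674849  0.14883449 -0.03278908] 8.527587954705977 [-0.3 -1.8 -1.4 -0.6  1.  -1.2 -0.2 -1.8  1.  -0.7  1.5 -0.2 -0.1 -1.2
  0.9 -0.8]
mouth [ 0.57093604 -0.06588261  0.036     ]
btn [ 0.52702331 -0.13718249  0.05      ]
tablet(top) z
btn [array([ 0.5288109 , -0.13909234,  0.05      ]), array([ 0.52511598, -0.13497655,  0.05      ])]
```

Call:
jog_arm --plan '[[[0,0,-0.6,0,0,-0.873],[0,0,-0.6,0,0,-0.873],[0,0,-0.6,0,0,-0.873],[-0.2,-0.45,0,0,0,0],[-0.36,-0.86,0,0,0,0],[-0.36,-0.86,0,0,0,0],[-0.36,-0.86,0,0,0,0],[-0.36,-0.86,0,0,0,0],[-0.36,-0.86,0,0,0,0],[-0.36,-0.86,0,0,0,0]]]' --grip 0.165

```text
time_s: 1.9
position: [0.2599, 0.3245, 0.269]
tool_rot: [[-0.989, -0.149, 0.0], [-0.149, 0.989, 0.0], [-0.001, 0.0, -1.0]]
ft_force: [0.2, 1.6, 0.1]
grip_width: 0.0493
```

Call:
jog_arm --plan '[[[-0.365,-0.89,0,0,0,0],[-0.365,-0.89,0,0,0,0],[-0.365,-0.89,0,0,0,0],[-0.365,-0.89,0,0,0,0],[-0.365,-0.89,0,0,0,0],[-0.365,-0.89,0,0,0,0],[-0.365,-0.89,0,0,0,0],[-0.365,-0.89,0,0,0,0],[-0.365,-0.89,0,0,0,0],[-0.365,-0.89,0,0,0,0]]]'

```text
time_s: 2.9
position: [0.4573, -0.0061, 0.269]
tool_rot: [[-0.989, -0.148, 0.0], [-0.148, 0.989, -0.0], [-0.0, -0.0, -1.0]]
ft_force: [0.4, -0.4, 0.6]
grip_width: 0.05
```

Call:
jog_arm --plan '[[[-0.365,-0.9,0,0,0,0],[-0.365,-0.9,0,0,0,0],[-0.365,-0.9,0,0.58,0,0],[0,0,0,0,0,0],[0,0,0,0,0,0]]]'

```text
time_s: 3.4
position: [0.5158, -0.1044, 0.2685]
tool_rot: [[-0.989, -0.148, 0.012], [-0.148, 0.985, -0.084], [0.001, -0.085, -0.996]]
ft_force: [0.4, 0.4, 0.0]
grip_width: 0.0499
```

```bash
cat > s.py <<'E'
from h import *
M=np.array([.5710,-.0659,.036]);th=.1488
RD=np.array([[np.cos(th),-np.sin(th),0],[np.sin(th),np.cos(th),0],[0,0,1]])
o=env.observe();p=np.array(o['position']);R=np.array(o['tool_rot'])
print(o['time_s'],p.round(4),R.round(3).tolist(),np.round(o['ft_force'],2),round(o['grip_width'],4))
w=o['grip_width']/2+.00725
for s in(1,-1): print("tip",s,(RD.T@(p+R@[0,s*w,0]-M)).round(4))
def to(d): # target TCP in mouth frame -> units in tool frame
    return (R.T@(M+RD@np.array(d)-p)/.04).round(3)
E
python3 - <<'E'
from s import *
im,d=vision.get_image("top");cv2.imwrite("pics/top1.png",cv2.resize(im[150:270,300:460,::-1],None,fx=5,fy=5,interpolation=cv2.INTER_CUBIC))
im,d=vision.get_image("scene");cv2.imwrite("pics/scene1.png",cv2.resize(im[180:360,140:300,::-1],None,fx=3.3,fy=3.3,interpolation=cv2.INTER_CUBIC))
E
```

```text
3.4 [ 0.5158 -0.1044  0.2685] [[-0.989, -0.148, 0.012], [-0.148, 0.985, -0.084], [0.001, -0.085, -0.996]] [0.43 0.38 0.03] 0.0499
tip 1 [-0.0603  0.0022  0.2298]
tip -1 [-0.0603 -0.0619  0.2353]
```

View pics/top1.png

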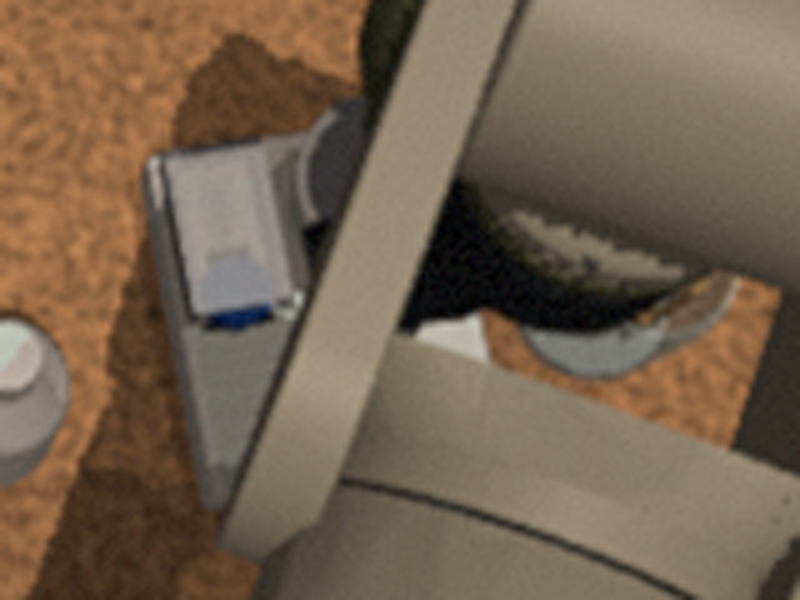

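View pics/scene1.png

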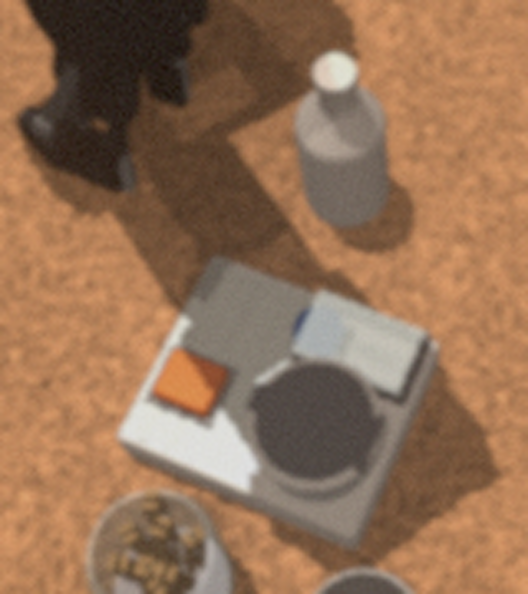

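Run:
```python
from s import *
print(to([-.061,-.032,.0325]))
```

```text
3.5 [ 0.5155 -0.1039  0.2691] [[-0.989, -0.149, 0.013], [-0.149, 0.985, -0.085], [-0.0, -0.086, -0.996]] [-0.52  0.76 -0.45] 0.0495
tip 1 [-0.0605  0.0026  0.2303]
tip -1 [-0.0604 -0.0612  0.2358]
[0.014 0.364 5.001]
```

Call:
jog_arm --plan '[[[0.01,0.05,0.7,0,0,0],[0,0.05,0.75,0,0,0],[0,0.05,0.75,0,0,0],[0,0.05,0.75,0,0,0],[0,0.05,0.75,0,0,0],[0,0.05,0.7,0,0,0],[0,0.06,0.6,0,0,0],[0,0,0,0,0,0],[0,0,0,0,0,0]]]'

```text
time_s: 4.4
position: [0.5162, -0.1075, 0.0693]
tool_rot: [[-0.989, -0.148, 0.014], [-0.149, 0.985, -0.086], [-0.001, -0.087, -0.996]]
ft_force: [1.4, -0.1, 0.4]
grip_width: 0.0499
```

Run:
```python
from s import *
im,d=vision.get_image("scene");cv2.imwrite("pics/scene2.png",cv2.resize(im[225:345,155:295,::-1],None,fx=5,fy=5,interpolation=cv2.INTER_CUBIC));np.save("pics/s2d.npy",d)
for s in(1,-1):
    for b in (0,.005,.01): print(s,b,proj("scene",p+R@[0,s*w,-b]))
```

```text
4.4 [ 0.5162 -0.1075  0.0693] [[-0.989, -0.148, 0.014], [-0.149, 0.985, -0.086], [-0.001, -0.087, -0.996]] [ 1.45 -0.07  0.4 ] 0.0499
tip 1 [-0.0603 -0.0009  0.0305]
tip -1 [-0.0603 -0.0651  0.0361]
1 0 [[206.87783818 265.29197231]]
1 0.005 [[206.69744147 264.21215153]]
1 0.01 [[206.51555131 263.12330449]]
-1 0 [[192.61833538 290.25351647]]
-1 0.005 [[192.36980178 289.24293237]]
-1 0.01 [[192.11913089 288.22358624]]
```

View pics/scene2.png

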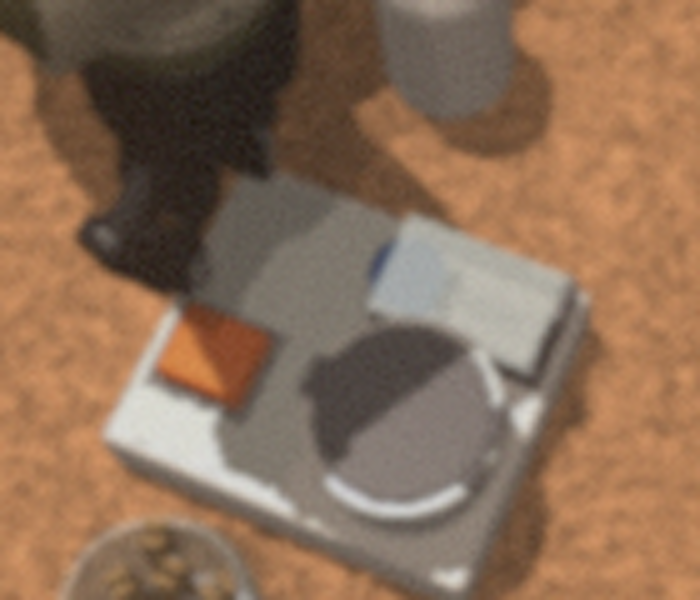

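Run:
```python
from s import *
d=np.load("pics/s2d.npy");P=cloud("scene",d)
Q=(P-M)@RD
for v in range(266,292,2):
    print(v,[ "%d,%d,%d"%tuple((Q[v,u]*1000).round()) for u in range(172,212,3)])
```

```text
4.45 [ 0.5167 -0.1078  0.0699] [[-0.989, -0.148, 0.015], [-0.149, 0.985, -0.087], [-0.002, -0.088, -0.996]] [-0.91  0.21  0.92] 0.0494
tip 1 [-0.0599 -0.0015  0.0311]
tip -1 [-0.0599 -0.0652  0.0367]
266 ['-153,-13,-34', '-148,-9,-37', '-63,-73,180', '-58,-70,179', '-55,-67,174', '-61,-54,142', '-55,-53,143', '-49,-51,144', '-43,-49,148', '-96,12,-34', '-78,3,1', '-72,5,2', '-66,8,2', '-60,11,0']
268 ['-71,-80,178', '-67,-78,178', '-60,-77,182', '-56,-74,180', '-56,-68,166', '-120,-3,-36', '-55,-54,137', '-48,-54,144', '-43,-51,142', '-83,-4,0', '-77,0,-2', '-71,2,-1', '-64,4,0', '-58,7,-1']
270 ['-69,-84,180', '-64,-82,180', '-60,-79,178', '-56,-76,174', '-53,-72,168', '-63,-56,124', '-58,-54,123', '-48,-55,136', '-98,0,-35', '-81,-8,0', '-74,-5,0', '-68,-3,1', '-61,-1,2', '-56,3,-1']
272 ['-69,-86,175', '-63,-84,177', '-57,-83,179', '-52,-81,181', '-48,-78,176', '-49,-71,160', '-55,-58,126', '-48,-57,131', '-97,-3,-40', '-77,-13,4', '-72,-9,0', '-66,-7,1', '-59,-5,2', '-53,-2,1']
274 ['-70,-87,167', '-62,-87,174', '-56,-86,178', '-51,-84,179', '-46,-81,177', '-58,-64,127', '-53,-62
[... 1065 characters left out ...]
40,-1', '-65,-37,1', '-60,-34,-2', '-53,-32,-1', '-47,-29,0', '-40,-27,2']
286 ['-130,-55,-36', '-124,-53,-36', '-119,-49,-41', '-112,-47,-37', '-105,-45,-35', '-98,-43,-33', '-81,-49,0', '-71,-50,13', '-65,-47,12', '-62,-42,3', '-58,-38,-3', '-52,-35,-2', '-44,-34,2', '-38,-31,2']
288 ['-128,-60,-36', '-122,-57,-36', '-116,-53,-40', '-109,-52,-35', '-103,-49,-36', '-97,-46,-36', '-79,-53,0', '-68,-55,16', '-62,-52,15', '-57,-49,13', '-55,-43,-1', '-49,-40,-1', '-43,-37,-1', '-36,-36,3']
290 ['-126,-63,-38', '-120,-60,-39', '-112,-59,-33', '-106,-56,-34', '-101,-53,-36', '-83,-60,0', '-72,-61,14', '-68,-57,10', '-61,-56,14', '-54,-54,15', '-50,-50,11', '-43,-48,14', '-40,-43,3', '-35,-39,0']
```

Run:
```python
from s import *
im,d=vision.get_image("scene");P=cloud("scene",d);Q=(P-M)@RD
m=(d>0)&(abs(Q[...,0]+.06)<.02)&(abs(Q[...,1]+.032)<.06)&(Q[...,2]>.02)
q=Q[m]
for lo in np.arange(.02,.2,.01):
    k=q[(q[:,2]>=lo)&(q[:,2]<lo+.01)]
    a=k[k[:,1]<-.032];b=k[k[:,1]>=-.032]
    print(round(lo,2),len(a),(a.min(0).round(3),a.max(0).round(3)) if len(a) else '',len(b),(b.min(0).round(3),b.max(0).round(3)) if len(b) else '')
out=im.copy()
for s in (1,-1):
  for x in (.011,-.011):
    for y in (w-.00725,w+.00725):
      for b in (0,.01,.03):
        u,v=proj("scene",p+R@[x,s*y,-b])[0]; cv2.circle(out,(int(round(u)),int(round(v))),0,[(255,0,0),(0,255,0),(0,0,255)][[0,.01,.03].index(b)],-1)
cv2.imwrite("pics/scene3.png",cv2.resize(out[225:325,155:265,::-1],None,fx=6,fy=6,interpolation=cv2.INTER_NEAREST))
im,d=vision.get_image("top");cv2.imwrite("pics/top3.png",cv2.resize(im[150:270,300:460,::-1],None,fx=5,fy=5,interpolation=cv2.INTER_CUBIC))
```

```text
4.45 [ 0.5167 -0.1078  0.0699] [[-0.989, -0.148, 0.015], [-0.149, 0.985, -0.087], [-0.002, -0.088, -0.996]] [-0.91  0.21  0.92] 0.0494
tip 1 [-0.0599 -0.0015  0.0311]
tip -1 [-0.0599 -0.0652  0.0367]
0.02 0  0 
0.03 0  0 
0.04 0  0 
0.05 0  0 
0.06 0  3 (array([-0.068, -0.004,  0.068]), array([-0.063, -0.003,  0.07 ]))
0.07 5 (array([-0.053, -0.061,  0.074]), array([-0.048, -0.055,  0.08 ])) 19 (array([-0.069, -0.005,  0.072]), array([-0.05 ,  0.003,  0.079]))
0.08 15 (array([-0.058, -0.066,  0.08 ]), array([-0.048, -0.054,  0.09 ])) 19 (array([-0.066, -0.005,  0.08 ]), array([-0.051,  0.   ,  0.09 ]))
0.09 14 (array([-0.054, -0.066,  0.091]), array([-0.048, -0.054,  0.099])) 15 (array([-0.063, -0.003,  0.091]), array([-0.05 ,  0.003,  0.1  ]))
0.1 11 (array([-0.054, -0.065,  0.101]), array([-0.048, -0.051,  0.108])) 17 (array([-0.061, -0.003,  0.1  ]), array([-0.05 ,  0.004,  0.108]))
0.11 9 (array([-0.053, -0.065,  0.111]), array([-0.045, -0.052,  0.119])) 12 (array([-0.051, -0.   ,  0.11 ]), array([-0.047,  0.023,  0.119]))
0.12 66 (array([-0.07 , -0.082,  0.12 ]), array([-0.046, -0.052,  0.13 ])) 6 (array([-0.05 ,  0.019,  0.121]), array([-0.046,  0.026,  0.126]))
0.13 40 (array([-0.069, -0.083,  0.13 ]), array([-0.043, -0.043,  0.14 ])) 8 (array([-0.05 , -0.005,  0.13 ]), array([-0.044,  0.027,  0.138]))
0.14 73 (array([-0.069, -0.085,  0.14 ]), array([-0.042, -0.038,  0.15 ])) 0 
0.15 41 (array([-0.07 , -0.086,  0.15 ]), array([-0.042, -0.036,  0.16 ])) 0 
0.16 64 (array([-0.071, -0.088,  0.16 ]), array([-0.04 , -0.032,  0.17 ])) 1 (array([-0.04 , -0.029,  0.168]), array([-0.04 , -0.029,  0.168]))
0.17 152 (array([-0.071, -0.089,  0.17 ]), array([-0.04 , -0.035,  0.18 ])) 0 
0.18 95 (array([-0.071, -0.086,  0.18 ]), array([-0.048, -0.047,  0.19 ])) 0 
0.19 26 (array([-0.07 , -0.057,  0.191]), array([-0.05 , -0.054,  0.2  ])) 0
```

View pics/scene3.png

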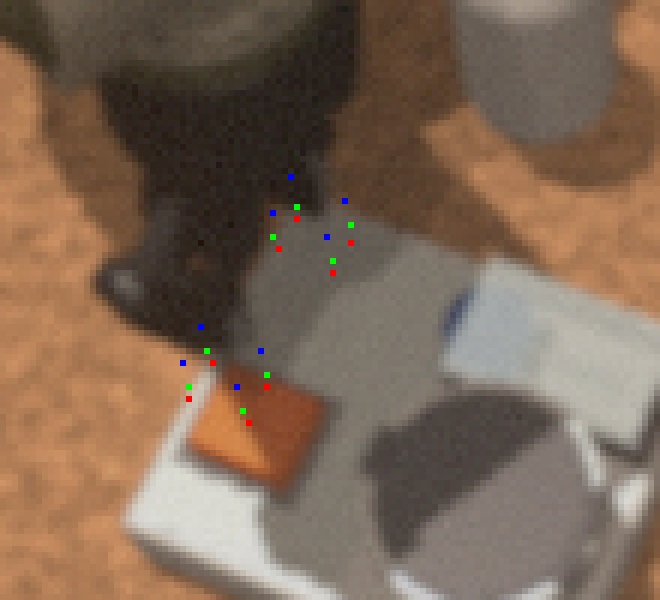

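View pics/top3.png

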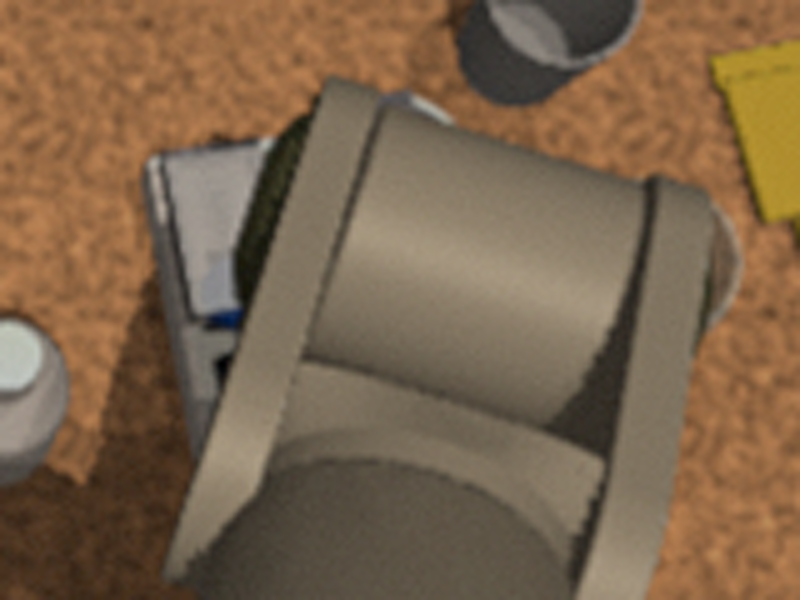

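Call:
jog_arm --plan '[[[0,0.022,0.249,0,0,0],[0,0.011,0.125,0,0,0],[0,0,0,0,0,0],[0,0,0,0,0,0]]]'

```text
time_s: 4.95
position: [0.5161, -0.1079, 0.0532]
tool_rot: [[-0.989, -0.148, 0.013], [-0.148, 0.985, -0.086], [0.0, -0.087, -0.996]]
ft_force: [-0.1, -0.2, -0.7]
grip_width: 0.05
```

```bash
cat > look.py <<'E'
import sys
from s import *
im,d=vision.get_image("scene");P=cloud("scene",d);Q=(P-M)@RD
m=(d>0)&(abs(Q[...,0]+.06)<.02)&(Q[...,2]>.018)
for s,c in((1,0),(-1,-.064)):
    k=Q[m&(abs(Q[...,1]-c)<.012)]; print("lowest",s,(np.sort(k[:,2])[:8]*1000).round(1))
o=[env.observe()['ft_force']];print(np.round(o,2))
cv2.imwrite(sys.argv[1],cv2.resize(im[225:325,155:265,::-1],None,fx=6,fy=6,interpolation=cv2.INTER_CUBIC))
E
python3 look.py pics/s4.png
```

```text
4.95 [ 0.5161 -0.1079  0.0532] [[-0.989, -0.148, 0.013], [-0.148, 0.985, -0.086], [0.0, -0.087, -0.996]] [-0.09 -0.21 -0.72] 0.05
tip 1 [-0.0606 -0.0013  0.0144]
tip -1 [-0.0606 -0.0655  0.02  ]
lowest 1 [51.4 52.8 53.4 54.9 55.1 55.5 56.3 57.6]
lowest -1 [57.2 59.7 63.5 63.6 64.2 65.9 66.3 66.7]
[[ 0.07 -0.59  0.72]]
```

View pics/s4.png

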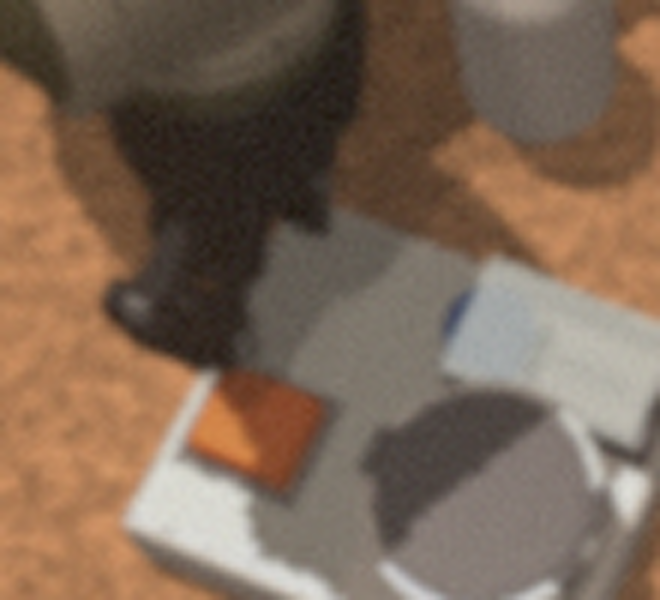

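Call:
jog_arm --plan '[[[0,0.009,0.1,0,0,0],[0,0.0045,0.05,0,0,0],[0,0,0,0,0,0]]]'

```text
time_s: 5.3
position: [0.5159, -0.1078, 0.0469]
tool_rot: [[-0.989, -0.148, 0.012], [-0.148, 0.985, -0.086], [0.001, -0.087, -0.996]]
ft_force: [0.1, -0.2, -0.1]
grip_width: 0.0499
```

Call:
jog_arm --plan '[[[0,0.0045,0.05,0,0,0],[0,0,0,0,0,0]]]'

```text
time_s: 5.5
position: [0.516, -0.1078, 0.0451]
tool_rot: [[-0.989, -0.148, 0.013], [-0.149, 0.985, -0.086], [0.0, -0.087, -0.996]]
ft_force: [-0.9, 1.1, -0.5]
grip_width: 0.0502
```

Call:
jog_arm --plan '[[[0,0.0045,0.05,0,0,0],[0,0,0,0,0,0]]]'

```text
time_s: 5.7
position: [0.516, -0.1078, 0.0431]
tool_rot: [[-0.989, -0.148, 0.013], [-0.149, 0.985, -0.086], [0.0, -0.087, -0.996]]
ft_force: [-0.1, 0.5, 0.2]
grip_width: 0.0498
```

```bash
python3 look.py pics/s5.png
```

```text
5.7 [ 0.516  -0.1078  0.0431] [[-0.989, -0.148, 0.013], [-0.149, 0.985, -0.086], [0.0, -0.087, -0.996]] [-0.08  0.53  0.19] 0.0498
tip 1 [-0.0606 -0.0013  0.0043]
tip -1 [-0.0606 -0.0653  0.0099]
lowest 1 [44.8 45.7 46.  46.1 46.6 47.4 48.  48.6]
lowest -1 [49.2 53.1 54.1 54.9 55.1 56.  56.2 57. ]
[[-0.35  0.32  0.41]]
```

View pics/s5.png

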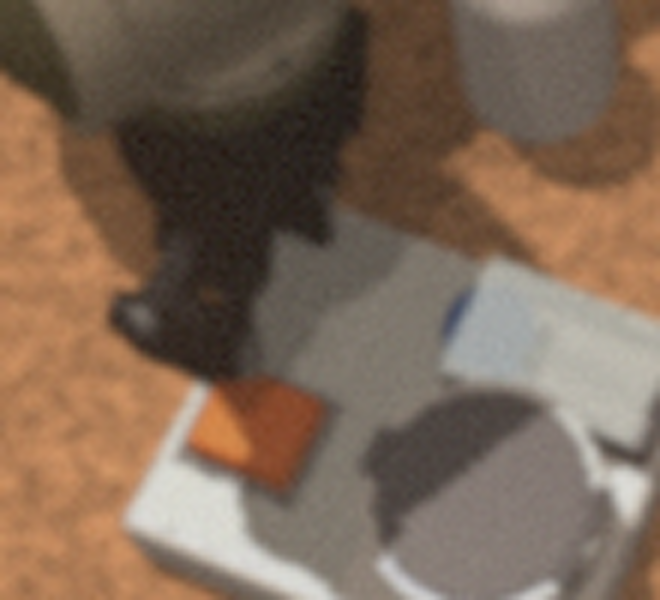

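Call:
jog_arm --plan '[[[0,0.0045,0.05,0,0,0],[0,0,0,0,0,0]]]'

```text
time_s: 5.95
position: [0.516, -0.1078, 0.0411]
tool_rot: [[-0.989, -0.148, 0.013], [-0.148, 0.985, -0.086], [0.0, -0.087, -0.996]]
ft_force: [-1.2, 0.4, 0.3]
grip_width: 0.0499
```

Call:
jog_arm --plan '[[[0,0.0045,0.05,0,0,0],[0,0,0,0,0,0]]]'

```text
time_s: 6.15
position: [0.5159, -0.1078, 0.039]
tool_rot: [[-0.989, -0.148, 0.012], [-0.148, 0.985, -0.086], [0.0, -0.087, -0.996]]
ft_force: [-0.9, -0.1, -0.4]
grip_width: 0.0493
```

Call:
jog_arm --plan '[[[0,0.0045,0.05,0,0,0],[0,0,0,0,0,0]]]'

```text
time_s: 6.35
position: [0.5159, -0.1078, 0.037]
tool_rot: [[-0.989, -0.148, 0.012], [-0.149, 0.985, -0.086], [0.0, -0.087, -0.996]]
ft_force: [0.5, 0.3, -0.0]
grip_width: 0.0497
```

Call:
jog_arm --plan '[[[0,0.0045,0.05,0,0,0],[0,0.0045,0.05,0,0,0],[0,0,0,0,0,0]]]'

```text
time_s: 6.65
position: [0.5159, -0.1078, 0.0329]
tool_rot: [[-0.989, -0.148, 0.012], [-0.148, 0.985, -0.086], [0.001, -0.087, -0.996]]
ft_force: [0.3, 0.2, -0.5]
grip_width: 0.0496
```

Call:
jog_arm --plan '[[[0,0.0045,0.05,0,0,0],[0,0.0045,0.05,0,0,0],[0,0,0,0,0,0]]]'

```text
time_s: 6.95
position: [0.5159, -0.1078, 0.0289]
tool_rot: [[-0.989, -0.148, 0.012], [-0.149, 0.985, -0.086], [0.0, -0.087, -0.996]]
ft_force: [-0.0, 0.4, 0.2]
grip_width: 0.0495
```

```bash
python3 look.py pics/s6.png
```

```text
6.95 [ 0.5159 -0.1078  0.0289] [[-0.989, -0.148, 0.012], [-0.149, 0.985, -0.086], [0.0, -0.087, -0.996]] [-0.03  0.43  0.2 ] 0.0495
tip 1 [-0.0607 -0.0013 -0.0099]
tip -1 [-0.0607 -0.0651 -0.0043]
lowest 1 [29.1 29.4 29.7 30.2 32.  32.5 32.9 33.4]
lowest -1 [31.8 35.2 37.3 41.4 41.4 42.2 42.7 44.9]
[[ 0.43  0.53 -0.01]]
```

View pics/s6.png

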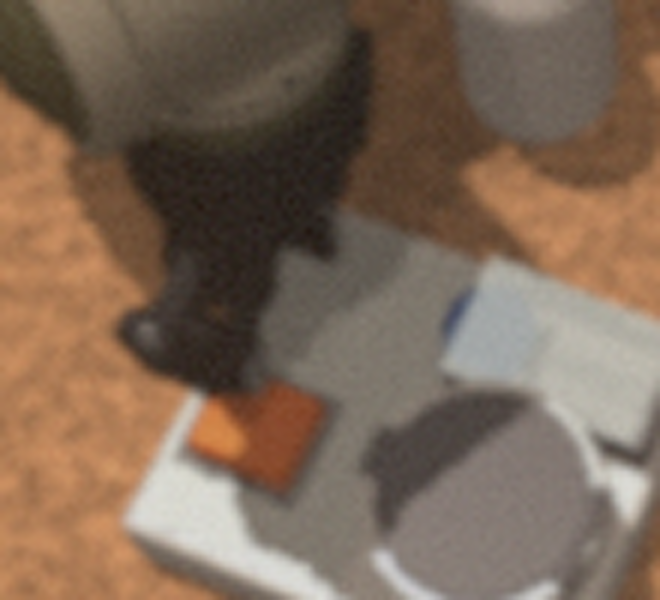

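Call:
jog_arm --plan '[[[0,-0.01,0.08,0,0,0],[0,-0.01,0.08,0,0,0],[0,-0.01,0.08,0,0,0],[0,0,0,0,0,0]]]'

```text
time_s: 7.4
position: [0.5161, -0.1099, 0.0192]
tool_rot: [[-0.989, -0.148, 0.012], [-0.148, 0.985, -0.086], [0.001, -0.086, -0.996]]
ft_force: [-0.1, 0.6, 1.4]
grip_width: 0.0497
```

Call:
jog_arm --plan '[[[0,0.0045,0.05,0,0,0],[0,0.002,0.025,0,0,0],[0,0,0,0,0,0]]]'

```text
time_s: 7.7
position: [0.5163, -0.1098, 0.0166]
tool_rot: [[-0.989, -0.148, 0.013], [-0.149, 0.985, -0.086], [0.0, -0.087, -0.996]]
ft_force: [1.0, 0.3, 0.2]
grip_width: 0.05
```

```bash
cat > look.py <<'E'
import sys
from s import *
for s in(1,-1): print("tip b=.037",s,(RD.T@(p+R@[0,s*w,-.037]-M)).round(4))
im,d=vision.get_image("scene");P=cloud("scene",d);Q=(P-M)@RD
m=(d>0)&(abs(Q[...,0]+.06)<.014)
for s,c in((1,0),(-1,-.064)):
    k=Q[m&(abs(Q[...,1]-c)<.012)&(Q[...,2]>(.004 if s>0 else .018))]; print("lowest",s,(np.sort(k[:,2])[:8]*1000).round(1), k.min(0).round(4),k.max(0).round(4))
o=[env.observe()['ft_force']];print(np.round(o,2))
cv2.imwrite(sys.argv[1],cv2.resize(im[225:325,155:265,::-1],None,fx=6,fy=6,interpolation=cv2.INTER_CUBIC))
E
python3 look.py pics/s7.png
```

```text
7.7 [ 0.5163 -0.1098  0.0166] [[-0.989, -0.148, 0.013], [-0.149, 0.985, -0.086], [0.0, -0.087, -0.996]] [1.   0.25 0.18] 0.05
tip 1 [-0.0606 -0.0032 -0.0222]
tip -1 [-0.0606 -0.0674 -0.0166]
tip b=.037 1 [-0.0606  0.      0.0147]
tip b=.037 -1 [-0.0606 -0.0642  0.0203]
lowest 1 [ 4.1  4.2  5.4 13.3 17.3 18.2 18.9 19.4] [-0.0737 -0.012   0.0041] [-0.0461  0.0118  0.3158]
lowest -1 [21.8 23.3 28.  28.9 29.4 30.5 30.7 31.7] [-0.074  -0.076   0.0218] [-0.046  -0.052   0.3253]
[[-0.26  0.49  0.59]]
```

View pics/s7.png

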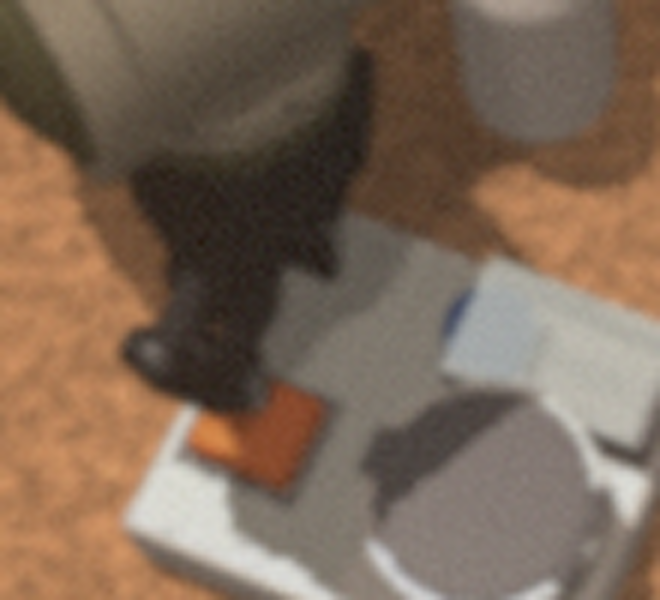

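Call:
jog_arm --plan '[[[0,0.0045,0.05,0,0,0],[0,0.0045,0.05,0,0,0],[0,0,0,0,0,0]]]'

```text
time_s: 8.05
position: [0.5162, -0.1098, 0.0124]
tool_rot: [[-0.989, -0.148, 0.012], [-0.148, 0.985, -0.086], [0.0, -0.087, -0.996]]
ft_force: [0.8, -0.1, 1.2]
grip_width: 0.0496
```

Call:
jog_arm --plan '[[[0,0.0045,0.05,0,0,0],[0,0,0,0,0,0]]]'

```text
time_s: 8.25
position: [0.5164, -0.1099, 0.0106]
tool_rot: [[-0.989, -0.148, 0.013], [-0.149, 0.985, -0.086], [-0.0, -0.087, -0.996]]
ft_force: [0.6, -0.3, -0.2]
grip_width: 0.0497
```

Run:
```python
from s import *
print(cam("scene")[0] and (RD.T@(-cam("scene")[1].T@cam("scene")[2]-M)).round(3))
im,d=vision.get_image("scene")
for s in (1,-1):
  for x in (.011,-.011):
    for y in (w-.00725,w+.00725):
        u,v=proj("scene",p+R@[x,s*y,-.037])[0]; cv2.circle(im,(int(round(u)),int(round(v))),0,(0,255,0),-1)
cv2.imwrite("pics/s8.png",cv2.resize(im[225:325,155:265,::-1],None,fx=6,fy=6,interpolation=cv2.INTER_NEAREST))
```

```text
8.25 [ 0.5164 -0.1099  0.0106] [[-0.989, -0.148, 0.013], [-0.149, 0.985, -0.086], [-0.0, -0.087, -0.996]] [ 0.61 -0.33 -0.18] 0.0497
tip 1 [-0.0605 -0.0034 -0.0282]
tip -1 [-0.0605 -0.0674 -0.0226]
[ 0.219 -0.308  0.952]
```

View pics/s8.png

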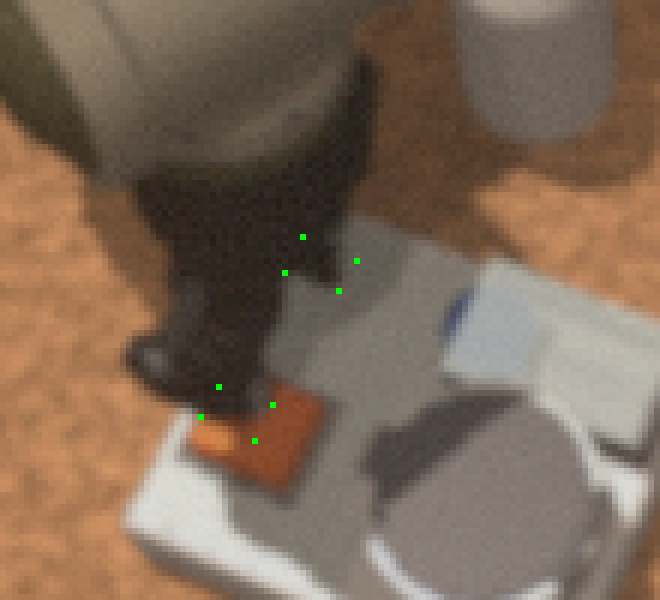

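Call:
jog_arm --plan '[[[0,0.065,0.03,0,0,0],[0,0,0,0,0,0]]]'

```text
time_s: 8.5
position: [0.5164, -0.1075, 0.0095]
tool_rot: [[-0.989, -0.148, 0.014], [-0.149, 0.985, -0.087], [-0.001, -0.088, -0.996]]
ft_force: [0.2, -0.9, 3.0]
grip_width: 0.0496
```

Call:
jog_arm --plan '[[[0,0.0045,0.05,0,0,0],[0,0,0,0,0,0]]]'

```text
time_s: 8.7
position: [0.5163, -0.1075, 0.0073]
tool_rot: [[-0.989, -0.148, 0.014], [-0.149, 0.985, -0.086], [-0.001, -0.087, -0.996]]
ft_force: [0.4, -2.1, 2.9]
grip_width: 0.0497
```

Run:
```python
from s import *
im,d=vision.get_image("scene");P=cloud("scene",d);Q=(P-M)@RD
for v in range(256,298,2):
    print(v,[ "%d,%d,%d"%tuple((Q[v,u]*1000).round()) for u in range(188,214,2)])
cv2.imwrite("pics/s9.png",cv2.resize(im[225:325,155:265,::-1],None,fx=6,fy=6,interpolation=cv2.INTER_CUBIC))
```

```text
8.7 [ 0.5163 -0.1075  0.0073] [[-0.989, -0.148, 0.014], [-0.149, 0.985, -0.086], [-0.001, -0.087, -0.996]] [ 0.38 -2.11  2.87] 0.0497
tip 1 [-0.0602 -0.0011 -0.0315]
tip -1 [-0.0602 -0.065  -0.0259]
256 ['-55,-48,181', '-51,-47,182', '-48,-46,181', '-45,-44,180', '-42,-42,179', '-39,-41,179', '-34,-40,183', '-32,-38,180', '-29,-36,178', '-27,-32,172', '-27,-27,162', '-25,-24,157', '-24,-20,151']
258 ['-53,-52,182', '-50,-51,181', '-46,-49,182', '-43,-48,182', '-41,-45,179', '-37,-44,180', '-34,-42,178', '-31,-40,176', '-30,-36,168', '-28,-33,164', '-26,-30,158', '-25,-25,151', '-24,-21,142']
260 ['-56,-51,169', '-51,-51,171', '-47,-50,172', '-44,-48,172', '-41,-46,171', '-37,-46,174', '-34,-43,171', '-33,-40,165', '-30,-38,163', '-28,-35,158', '-27,-31,151', '-25,-27,146', '-49,7,53']
262 ['-56,-53,162', '-51,-52,165', '-48,-51,165', '-45,-49,164', '-41,-48,165', '-38,-46,165', '-35,-44,163', '-32,-42,162', '-30,-39,156', '-28,-36,153', '-27,-32,144', '-26,-28,136', '-62,20,2']
264 ['-56,-55,156', '-53,-53,155', '-48,-53,159', '-46,-50,155', '-42,-49,158', '-38,-48,157', '-36,-45,153
[... 2353 characters left out ...]
19,-308,952', '-48,-72,70', '-53,-63,41', '-52,-58,29', '-49,-56,27', '-49,-50,12', '-45,-49,13', '-45,-43,0', '-40,-43,3', '-36,-40,1', '-32,-39,3']
292 ['-58,-80,68', '-47,-84,89', '-48,-79,75', '-47,-75,66', '-53,-64,32', '-52,-60,22', '-48,-59,24', '-48,-54,11', '-43,-53,12', '-39,-51,12', '-36,-48,9', '-33,-45,5', '-30,-43,3']
294 ['-75,-68,5', '-69,-69,13', '-48,-81,67', '-60,-66,14', '-53,-67,26', '-54,-61,9', '-49,-60,12', '-45,-58,11', '-42,-56,10', '-38,-55,11', '-34,-52,9', '-31,-49,4', '-29,-46,-1']
296 ['-71,-74,12', '-67,-72,10', '-64,-70,9', '-59,-68,10', '-55,-67,11', '-50,-66,14', '-47,-64,11', '-43,-62,12', '-40,-60,10', '-35,-59,12', '-34,-55,3', '-30,-53,1', '-27,-50,-1']
```

View pics/s9.png

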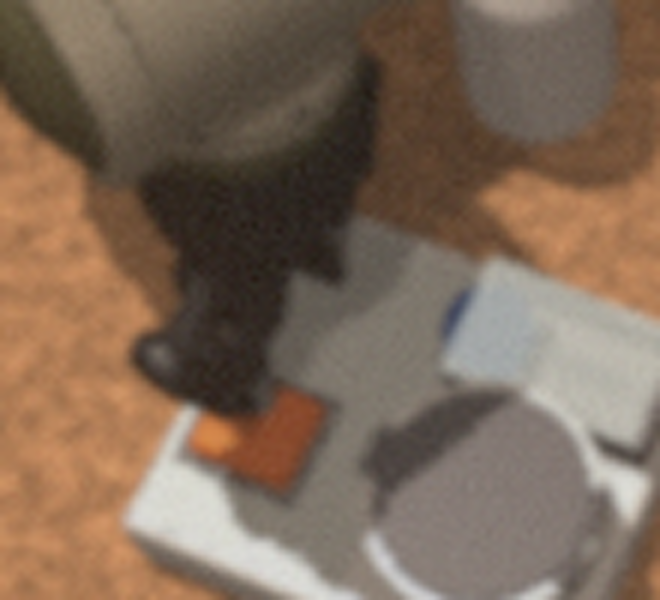

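Call:
jog_arm --plan '[[[0,0.0035,0.04,0,0,0],[0,0.0035,0.04,0,0,0],[0,0.0028,0.032,0,0,0],[0,0,0,0,0,0],[0,0,0,0,0,0],[0,0,0,0,0,0]]]'

```text
time_s: 9.35
position: [0.5163, -0.1075, 0.0029]
tool_rot: [[-0.989, -0.148, 0.014], [-0.149, 0.985, -0.086], [-0.001, -0.087, -0.996]]
ft_force: [3.2, -2.3, 4.6]
grip_width: 0.0494
```

```bash
python3 look.py pics/s10.png
```

```text
9.35 [ 0.5163 -0.1075  0.0029] [[-0.989, -0.148, 0.014], [-0.149, 0.985, -0.086], [-0.001, -0.087, -0.996]] [ 3.18 -2.32  4.58] 0.0494
tip 1 [-0.0603 -0.0012 -0.0358]
tip -1 [-0.0603 -0.0648 -0.0303]
tip b=.037 1 [-0.0603  0.0021  0.001 ]
tip b=.037 -1 [-0.0603 -0.0616  0.0066]
lowest 1 [5.1 5.1 6.1 6.2 6.6 7.3 8.4 8.9] [-0.074  -0.0118  0.0051] [-0.046   0.012   0.3022]
lowest -1 [19.3 20.  20.1 21.1 21.2 22.  22.8 23.1] [-0.0739 -0.0759  0.0193] [-0.046  -0.052   0.3118]
[[ 2.1  -2.48  5.4 ]]
```

View pics/s10.png

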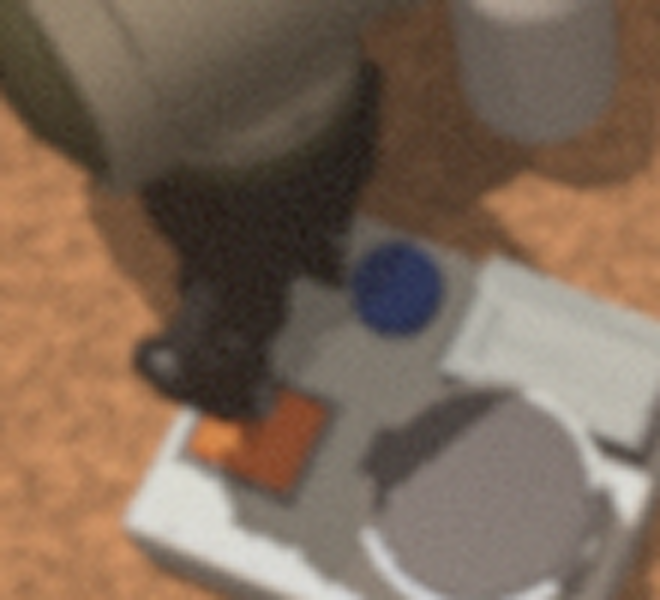

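The tablet sprang out and is trapped between the lane finger and the mouth, at crop (397,288), with the button still held down. I'll check its position and stillness.

```bash
cat > tab.py <<'E'
from h import *
M=np.array([.5710,-.0659,.036]);th=.1488
RD=np.array([[np.cos(th),-np.sin(th),0],[np.sin(th),np.cos(th),0],[0,0,1]])
def tab(n="scene",im=None):
    if im is None: im,_=vision.get_image(n)
    f=im.astype(int);m=((f[...,2]-f[...,0]>25)).astype(np.uint8)
    k,l,s,c=cv2.connectedComponentsWithStats(m)
    for i in range(1,k):
        if s[i,4]>20: print(n,s[i],(RD.T@(atz(n,*c[i],.051)-M)*1000).round(1))
    return im
E
python3 - <<'E'
from tab import *
tab();tab()
print(np.round(env.observe()['ft_force'],1))
E
```

```text
scene [215 267  13  13 119] [-27.    0.1  15. ]
scene [215 267  13  13 116] [-27.   -0.1  15. ]
[ 2.7 -1.8  4.2]
```

Call:
jog_arm --plan '[[[0,0,0,0,0,0],[0,0,0,0,0,0]]]'

```text
time_s: 9.7
position: [0.5162, -0.1074, 0.0029]
tool_rot: [[-0.989, -0.148, 0.013], [-0.149, 0.985, -0.086], [-0.0, -0.087, -0.996]]
ft_force: [2.3, -1.5, 5.0]
grip_width: 0.0496
```

Run:
```python
from tab import *
tab()
print(env.observe()['time_s'],np.round(env.observe()['ft_force'],1))
```

```text
scene [215 267  13  13 112] [-26.5  -0.2  15. ]
9.75 [ 2.8 -1.   4.3]
```

Call:
jog_arm --plan '[[[0.02,-0.0035,-0.04,0,0,0],[0.03,-0.007,-0.08,0,0,0],[0.03,-0.013,-0.15,0,0,0],[0,-0.026,-0.3,0,0,0],[0,-0.05,-0.6,0,0,0],[0,-0.05,-0.6,0,0,0],[0,-0.06,-0.7,0,0,0],[0,-0.06,-0.7,0,0,0],[0,-0.06,-0.7,0,0,0],[0,-0.06,-0.7,0,0,0]]]'

```text
time_s: 10.75
position: [0.5112, -0.1068, 0.1869]
tool_rot: [[-0.989, -0.148, 0.009], [-0.148, 0.985, -0.084], [0.003, -0.085, -0.996]]
ft_force: [0.0, 0.3, 0.0]
grip_width: 0.0496
```

Call:
jog_arm --plan '[[[0,-0.06,-0.7,0,0,0],[0.5,-0.06,-0.7,0,0,0],[0.9,0,-0.4,0,0,0],[0.9,0,0,0,0,0],[0.9,0,0,0,0,0],[0.5,0,0,0,0,0],[0,0,0,0,0,0],[0,0,0,0,0,0],[0,0,0,0,0,0]]]'

```text
time_s: 11.65
position: [0.3665, -0.1277, 0.2581]
tool_rot: [[-0.989, -0.148, 0.012], [-0.149, 0.985, -0.085], [0.001, -0.086, -0.996]]
ft_force: [-0.2, 0.3, -0.7]
grip_width: 0.0499
```

Run:
```python
from tab import *
im=tab();_,d=vision.get_image("scene");P=cloud("scene",d);Q=(P-M)@RD
m=(d>0)&(abs(Q[...,0]+.054)<.012)&(abs(Q[...,1]+.064)<.01)&(Q[...,2]<.05);print("button top",np.median(Q[m],0))
m=(d>0)&(np.hypot(Q[...,0]+.027,Q[...,1])<.011)&(Q[...,2]<.05);print("tab top",np.median(Q[m],0))
cv2.imwrite("pics/s11.png",cv2.resize(im[180:360,140:300,::-1],None,fx=3.3,fy=3.3,interpolation=cv2.INTER_CUBIC))
im=tab("top");cv2.imwrite("pics/t11.png",cv2.resize(im[130:270,300:490,::-1],None,fx=4,fy=4,interpolation=cv2.INTER_CUBIC))
print(env.observe()['time_s'],np.round(env.observe()['ft_force'],1))
```

```text
scene [215 265  13  15 158] [-29.2   2.   15. ]
button top [-0.05382035 -0.06406269  0.01382408]
tab top [-0.02658856 -0.00064104  0.016156  ]
top [343 217  14  15 160] [-32.7   4.8  15. ]
11.8 [-0.1  1.1 -0.3]
```

View pics/s11.png

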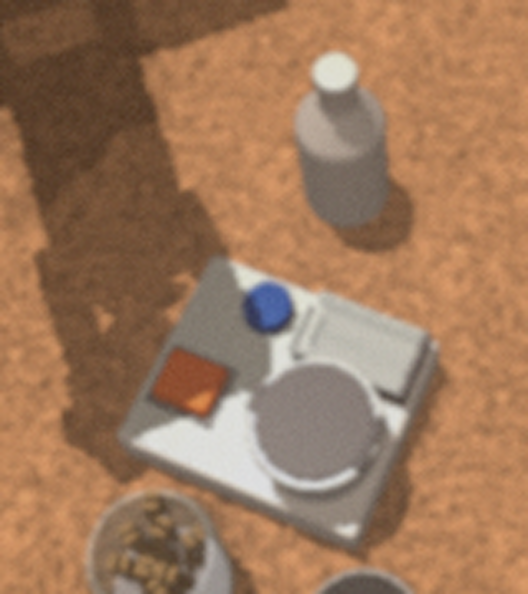

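View pics/t11.png

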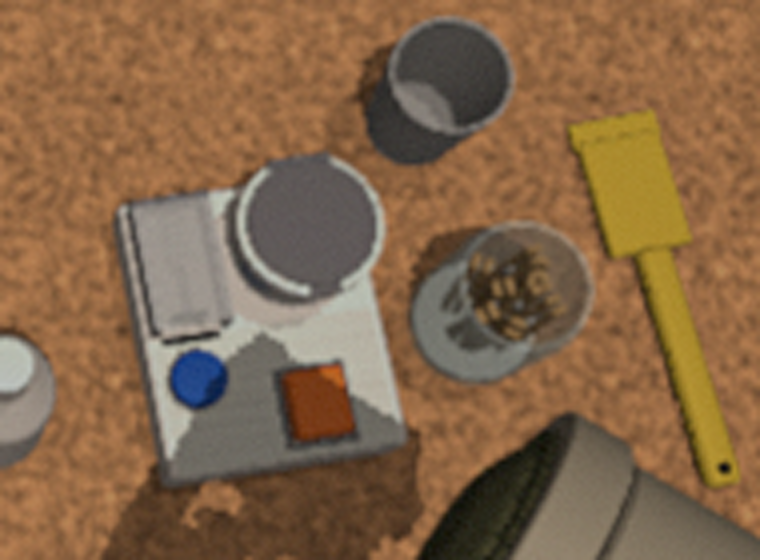

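The tablet lies flat about 30 mm in front of the mouth, the button top is back at 14 mm, and nothing else has moved. Handing in.

```bash
python3 -c "
from rig import close_job
print(close_job())"
```

```text
the job is handed in; nothing more can be done
None
```

The tablet is out and lying flat on the deck, the button is back up, and I handed the job in at about 11.8 s. The hand-in reports no verdict.

**What I did:** I pressed the button with one fingertip while the other finger stood in the lane about 50 mm in front of the mouth. The tablet sprang out and was trapped. I held the button down until three pictures showed the tablet still, then lifted the hand straight up and pulled it back.

**Last checks:**
- **Tablet:** flat, top 16 mm above the deck. The scene camera puts its centre 27 to 29 mm in front of the mouth and the top camera 33 mm. It is 0 to 5 mm off the lane's middle line. The two cameras disagree by about 4 mm overall, but every reading is within limits.
- **Button:** its top measured 13.8 mm above the deck, so it is up.
- **Robot:** the wrist force was about zero and the hand is well clear.
- **Bystanders:** the bottle, cup, peg jar and scraper look unmoved in the pictures; I did not measure them. The tin and carton were outside my last picture crops, and I did not re-check them.

**Disagreement:** the fingertips were about 37 mm short of the stated TCP at this opening. The depth image showed it, and the first contact force confirmed it. I went by the measured tips and the force, not the stated TCP.

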